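# Set out two mixing palettes from the slotted rack

### The arm

A 6-joint arm with a two-finger parallel gripper is mounted at the origin on a cart in front of the work surface, level with it; the furniture and walls round the work are solid. World frame = base frame: x ahead of the robot, y to its left, z up, the work surface at z = 0. Lengths are in m, angles in rad, forces in N, time in s.
With the tool pointing down it reaches from about 0.275 to 0.825 m from the base axis. Payload 5.2 kg.
Tool frame: the origin (TCP) lies at the very end of the fingers, on their centre line; the grasp point (between the pads) lies 19 mm behind it; z points along the fingers, y is the line along which they close (so a half turn about z gives the same grasp; the last joint's range is limited). The gripper opens to 93 mm and grips with 3 to 60 N. Pads are 15 mm wide; open, the fingers measure 128 mm over their backs; the gripper's body (75 mm by 188 mm) begins 65 mm behind the grasp point.
Start: joints at [-1.306, 0.259, 1.535, -0, 1.348, -0.203], TCP at [0.248, -0.491, 0.219] pointing down, gripper open.
Joint ranges: [-3.14, 3.14], [-0.91, 2.08], [0.19, 2.58], [-1.22, 4.36], [0.22, 2.71], [-3.12, 3.12]. Speed limits (rad/s): [2.57, 2.57, 3.14, 3.14, 3.14, 3.14].

### API

Orientations are given as a unit quaternion [w, x, y, z].
In Python, from station import manip, imaging, ticket gives the robot as it stands.
- The arm moves only by the tool step_arm, never from a script. Its argument "increments" is a list of rows, each an object with "offset": the shift along the world's x, y, z scaled (see below), a list of three; "delta_rot": the turn, a rotation vector about the world's x, y, z scaled (see below), a list of three; "hand": the opening, from -1 (shut) to 1 (fully open), so that 0 is half open. A call has 1 to 10 rows; each row shifts and turns the commanded pose from where the row before left it; what a row does not reach is not made up. The controller multiplies each number of a shift by 0.025 m and each number of a turn by 180 degrees. A row lasts 1/12 s, in which the tool goes at most 41.7 mm and 7.16 degrees, less where a joint would pass 70% of its speed; a pose out of reach is approached as far as the arm can. A call with a number of a shift or a turn outside -1 to 1 is refused whole. A call with a gripper value outside its range is refused whole. The fingers move at their own pace and stop on an object; the grip force is fixed at half the most. Time passes only in rows, so rows that do not move let the fingers close. It gives the time, the measured TCP pose, the force, the opening and the grip force at its end, in the units of the state.
- manip.observe(): the state, without advancing time (a new reading comes with each control period).
- imaging.grab_frame(name): name is "scene" or "top" or "wrist"; returns a dict with "image" (384x512x3 uint8, red, green, blue), "intrinsics" (3x3 intrinsics, pixels), "rvec" (rotation vector, rad) and "tvec" (3), from world to camera coordinates, as OpenCV has them; the wrist camera has in their place "hand_eye" (4x4, takes a point from camera to tool coordinates, whose origin is the TCP and whose axes are the flange's). Camera axes: x right, y down, z forward; pixel columns grow to the right and rows downward; lengths in m; the calibration is good to about 2 mm. The wrist camera is an equidistant fisheye: a pixel r from the principal point sees the ray r / f radians off the axis. A picture is of the moment at which its call begins: read the wrist's pose just before it. There is no depth.
- ticket.job_done(): hands the job in; it is judged then, once.
Trained networks look in the newest picture that a camera, given by its name, has taken for a name from the list of things; names that differ only in an ending like _2 or _b are one class to them, and where a whole thing is asked for, a point or a joint stands for the part that bears it (a point fixed in the world has none). Each returns a list of dicts, best first, with "p" (0 to 1); they miss things now and then, are a little off and sometimes report something else, mostly with a low value. They report only what shows in the picture. A call takes as long as a camera call. They do not tell look-alikes from the thing itself.
- imaging.cut_out(query, camera): "region" (384x512 bool, what is visible of it) and "rect" ([left, top, right, bottom] in pixels, round what is visible of it).
- imaging.mark_of(query, camera): "centre" ([row, column] in pixels: a listed point, or the origin of a listed thing).
The state is a dict: "t": time; "q": joint angles; "qd": joint speeds; "effort": joint torques, N m; "eef_pos": TCP position; "tcp_rot": TCP orientation; "wrist_force": force on the tool from outside, world axes, zero at the start; "ft_torque": the same for the moment, N m; "width": opening from 0.0 (shut) to 1.0 (fully open); "gripper_force": force on a finger pad.
Only numpy, scipy, OpenCV 4.12 (cv2) and the standard library are available. Lean on these libraries where they do the work, as an engineer would, in place of code of your own. Each camera call takes 0.05 s, during which the arm holds its last target. There are 200 camera calls.

### The job

Draw the two tallest steel palettes up out of the slotted rack and set them on the leaning stand: the tallest in the left bay (as seen from the robot), the next tallest in the right bay. Each must stand in its bay with its foot on the base against the front lip and its back leaning on the stand's wall. Set them down without dropping them, leave the two short palettes in their slots, and do not disturb the other things on the worktop.

Things in the scene. Friction and masses are not known exactly. Their poses are not given: they have to be found in the camera images.
- rack: fixed white slotted rack, 136 (x) by 86 (y) mm, 62 mm high; origin under its centre, yaw up to 0.5 rad. Floor 8 mm up. Four slots at x = -51, -17, +17, +51 mm, 11 mm wide in x, 64 mm in y; ribs on both narrow sides reach 62 mm above the worktop, the middle 45 mm is open. The four palettes stand in them in any order, faces square to the rack's x
- stand: fixed white leaning stand, 84 (x) by 190 (y) mm; origin under its centre; x points away from the robot, y to its left (yaw up to 0.3 rad). Base top 8 mm up. Back wall: front face at x = +28 mm, 6 mm thick, top 98 mm up. Front lip: inner face at x = -12.5 mm, 6 mm thick, top 22 mm up. Two bays, 86 mm wide, between ribs 6 mm thick whose tops are 28 mm up
- bay_left (a point): on the base of the stand's left bay (stand x = -9, y = +46, z = 8 mm): where the middle of the bottom edge of a palette comes when its foot is against the lip and it leans back on the wall's top edge, about 20 degrees from upright; axes as the stand's
- bay_right (a point): the same point of the right bay (stand x = -9, y = -46, z = 8 mm)
- long_palette: rectangular steel mixing palette with flat faces, 8 mm thick (its x), 60 mm wide (its y), 170 mm tall (its z), about 153 g (varies); origin at the centre of its bottom edge, z along it to the top edge. Both faces alike. Two engraved circles on each face. The tallest one, goes to the left bay
- long_palette_top (a point): centre of the long palette's top edge
- medium_palette: rectangular steel mixing palette with flat faces, 8 mm thick (its x), 60 mm wide (its y), 140 mm tall (its z), about 126 g (varies); origin at the centre of its bottom edge, z along it to the top edge. Both faces alike. One engraved circle on each face. The next tallest, goes to the right bay
- medium_palette_top (a point): centre of the medium palette's top edge
- short_palette_a: rectangular steel mixing palette with flat faces, 8 mm thick (its x), 60 mm wide (its y), 100 mm tall (its z), about 90 g (varies); origin at the centre of its bottom edge, z along it to the top edge. Both faces alike. No circles. Stays in its slot
- short_palette_b: rectangular steel mixing palette with flat faces, 8 mm thick (its x), 60 mm wide (its y), 100 mm tall (its z), about 90 g (varies); origin at the centre of its bottom edge, z along it to the top edge. Both faces alike. No circles. Stays in its slot
- timer: bystander: loose white timer with a blue knob, 62x62x36 mm, origin at the centre of its underside, leave alone
- thermometer: bystander: loose thermometer lying flat, 20x148x14 mm, long in its y, origin at the centre of its underside, leave alone
- vial: bystander: loose small amber vial standing, 18 mm across, 44 mm tall, origin at the centre of its underside, leave alone
- electrode: bystander: loose disc electrode with upright stem, 35 mm across, 46 mm tall, origin at the centre of its underside, leave alone
- electrode_small: bystander: loose small electrode with upright stem, 25 mm across, 46 mm tall, origin at the centre of its underside, leave alone
- gauze_roll: bystander: loose white roll standing, 41 mm across, 60 mm tall, origin at the centre of its underside, leave alone
Not all that is in view belongs to the job. Leave any yellow look-alike of the medium_palette alone. Leave any red look-alike of the long_palette alone.

How it is judged:
At the end, for the whole second after the job is handed in: Long palette in the left bay, medium in the right: foot on the base, within 7 mm of its place against the lip and 22 mm of the bay's middle, leaning back 14 to 27 degrees, square to the wall within 8 degrees, touching the stand, at rest, released; short palettes within 12 mm of their start (x of long_palette in the frame of stand between -0.014 and -0.002 m and y of long_palette in the frame of stand between 0.024 and 0.068 m and z of long_palette in the frame of stand between 0.003 and 0.016 m and x of each of long_palette_top, medium_palette_top in the frame of stand above 0.02 m and angle between long_palette's own z axis and vertical between 0.24 and 0.47 rad and angle between the y axis of each of long_palette, medium_palette and the y axis of stand, either way round below 0.15 rad and contact force between each of long_palette, medium_palette and stand above 0.1 N and linear speed of each of long_palette, medium_palette below 0.02 m/s and contact force between the fingers and long_palette below 0.05 N and x of medium_palette in the frame of stand between -0.014 and -0.002 m and y of medium_palette in the frame of stand between -0.068 and -0.024 m and z of medium_palette in the frame of stand between 0.003 and 0.016 m and angle between medium_palette's own z axis and vertical between 0.24 and 0.47 rad and contact force between the fingers and medium_palette below 0.05 N and distance of each of short_palette_a, short_palette_b from where it was at the start of the episode below 0.012 m).
It fails at once if the long palette is dropped (moves faster than 0.6 m/s while no finger holds it) (contact force between the fingers and long_palette below 0.05 N and linear speed of long_palette above 0.6 m/s).
It fails at once if the medium palette is dropped (moves faster than 0.6 m/s while no finger holds it) (contact force between the fingers and medium_palette below 0.05 N and linear speed of medium_palette above 0.6 m/s).
It fails at once if a short palette is displaced by more than 20 mm (distance of any of short_palette_a, short_palette_b from where it was at the start of the episode above 0.02 m).
It fails at once if a bystander is shifted by more than 30 mm (distance of any of timer, thermometer, vial, electrode, electrode_small, gauze_roll from where it was at the start of the episode above 0.03 m).
It also fails if it takes over 64 s, if anything falls off the work surface, if the arm or the gripper's body presses on something with over 40 N, if the wrist force passes 120 N, or if a joint passes its speed limit or range.

## Working session

There is one attempt and no reset: what is moved stays moved. The work goes in short steps, Python scripts to look and compute and a tool call to move; the robot and the scene stay as the last step left them, time stands still between calls to the robot, and variables do not carry over. Pictures are saved under pics/ and viewed, at most 10 in all, crops included, and the job is handed in when it is done.

Besides the shell and the picture viewer there is one more tool, called after "Request:" by a JSON object that holds its "fn" and its "kwargs", one argument or row to a line. step_arm: Moves the arm, as the interface text tells. Its arguments: {"type":"object","properties":{"increments":{"type":"array"}},"required":["increments"]}

```bash
mkdir -p pics; ls; cat > h.py <<'E'
import numpy as np, cv2
from station import manip, imaging, ticket
def save(n,im): cv2.imwrite('pics/'+n, im[...,::-1])
E
python3 - <<'E'
from h import *
a=imaging.grab_frame('scene'); b=imaging.grab_frame('top')
for f in(a,b): print(f['intrinsics'].tolist(), f['rvec'], f['tvec'])
np.savez('cams.npz',**{k+n:np.array(f[k],float) for n,f in(('s',a),('t',b)) for k in('intrinsics','rvec','tvec')})
save('scene.png',cv2.resize(a['image'],(800,600))); save('top.png',cv2.resize(b['image'],(800,600)))
for c in('scene','top'):
  for q in['rack','stand','long_palette','long_palette_top','medium_palette','medium_palette_top','short_palette_a','bay_left','bay_right','timer','thermometer','vial','electrode','gauze_roll']:
    print(c,q,[(np.round(d['centre'],1).tolist(),round(float(d['p']),2)) for d in imaging.mark_of(q,c)][:4])
print(manip.observe())
E
```

```text
pics
[[404.52788033258804, 0.0, 253.7841313515312], [0.0, 404.52788033258804, 195.69363118795178], [0.0, 0.0, 1.0]] [ 0.72130225 -2.31131689  1.46522956] [0.43947599 0.22087067 0.80469354]
[[383.1314974942946, 0.0, 256.2936714855077], [0.0, 383.1314974942946, 186.52347934303074], [0.0, 0.0, 1.0]] [ 2.16776364 -2.20976701  0.10921954] [0.04395712 0.50920948 1.03902984]
scene rack [([272.0, 224.2], 0.96), ([262.6, 188.6], 0.68)]
scene stand [([219.0, 270.8], 0.86)]
scene long_palette [([220.0, 334.0], 0.72), ([269.6, 215.4], 0.62), ([211.7, 197.2], 0.53), ([280.4, 237.4], 0.25)]
scene long_palette_top [([200.6, 210.8], 0.74), ([167.7, 339.1], 0.73), ([227.1, 261.1], 0.34)]
scene medium_palette [([264.5, 197.6], 0.79), ([259.2, 285.5], 0.78)]
scene medium_palette_top [([206.1, 288.3], 0.83), ([270.2, 215.8], 0.65), ([211.1, 198.3], 0.58)]
scene short_palette_a [([274.7, 227.8], 0.69), ([279.9, 239.4], 0.57)]
scene bay_left [([230.1, 263.5], 0.67), ([265.4, 198.1], 0.4), ([209.5, 199.1], 0.18)]
scene bay_right [([209.1, 281.7], 0.95)]
scene timer [([204.2, 211.0], 0.27)]
scene thermomete
[... 974 characters left out ...]
.5, 'q': array([-1.30580118e+00,  2.58639397e-01,  1.53498684e+00, -2.41044155e-05,
        1.34799859e+00, -2.02810388e-01]), 'qd': array([-1.92030496e-04,  6.71250362e-04,  3.10131711e-03,  6.23415795e-04,
        1.19677320e-04, -4.24291004e-05]), 'effort': array([-1.33710913e-03, -4.37200499e+01, -2.84300870e+01,  7.18780886e-02,
        3.13610095e-02, -3.94954827e-05]), 'eef_pos': array([ 0.24802141, -0.49091366,  0.2186368 ]), 'tcp_rot': array([-1.57157875e-05,  9.72768621e-01,  2.31778363e-01, -1.22487542e-05]), 'wrist_force': array([-0.53134923,  0.49842351, -0.34081392]), 'ft_torque': array([-0.04982931, -0.0231185 , -0.02524117]), 'gripper_force': 0.0, 'width': 1.0040563501110442}
```

View pics/scene.png

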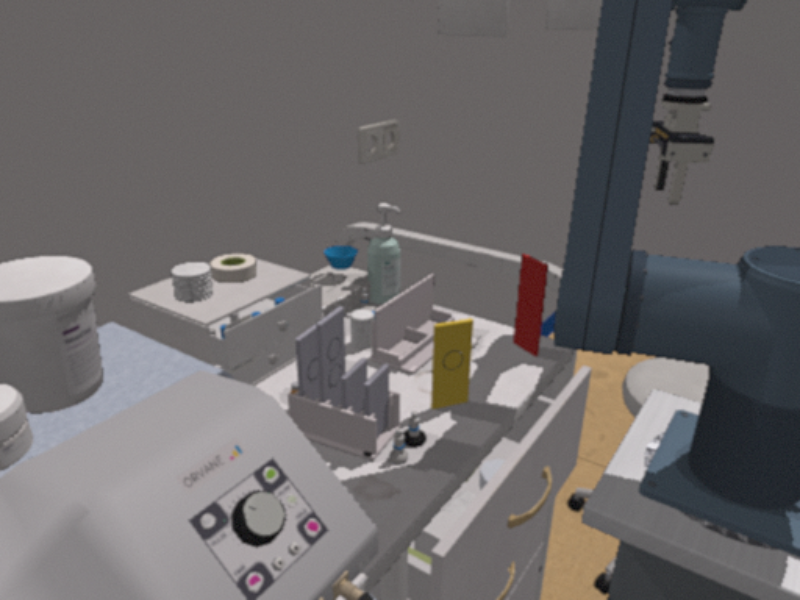

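View pics/top.png

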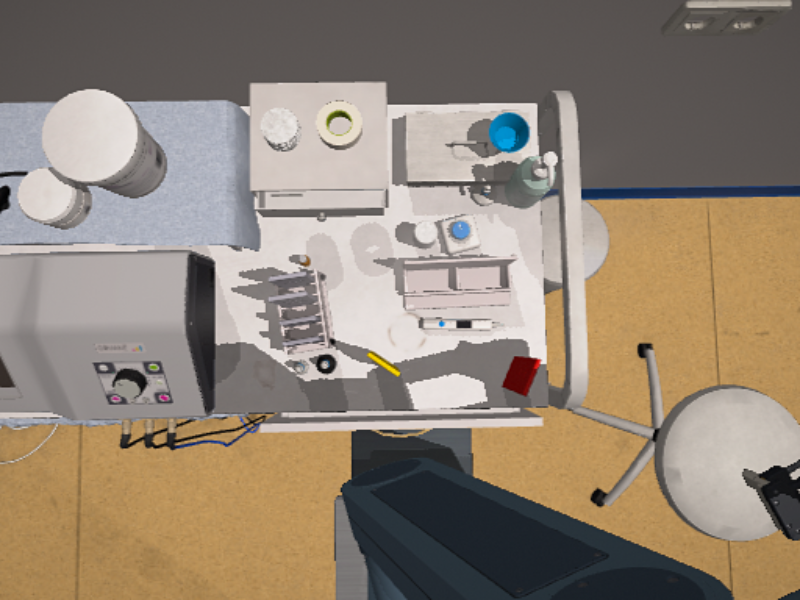

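Scene view (800x600): four grey palettes in the rack. The one-circle medium is farthest at about (310,360), with the two-circle long next to it at about (335,350) and the two shorts nearer. The yellow (452,363) and red (530,305) plates are look-alikes standing free. Top view: rack at about (300,310), stand at about (457,285) with its wall on the far side, timer and gauze roll behind it, thermometer in front.

Candidates for "long" (512x384, scene): grey two-circle (211,201), grey one-circle (198,211), red (339,168). I choose the grey two-circle. For "medium": grey one-circle (198,211) or yellow (288,206). I choose the grey one-circle.

```bash
cat >> h.py <<'E'
c=np.load('cams.npz')
def P(n): return c['intrinsics'+n]@np.c_[cv2.Rodrigues(c['rvec'+n])[0],c['tvec'+n]]
def tri(rs,rt):
    a=cv2.triangulatePoints(P('s'),P('t'),np.array(rs[::-1],float),np.array(rt[::-1],float)); return (a[:3]/a[3]).ravel()
def proj(X,n): return cv2.projectPoints(np.array(X,float),c['rvec'+n],c['tvec'+n],c['intrinsics'+n],None)[0].reshape(-1,2)
def onz(rc,z,n):
    R=cv2.Rodrigues(c['rvec'+n])[0]; d=R.T@np.linalg.inv(c['intrinsics'+n])@[rc[1],rc[0],1]; o=-R.T@c['tvec'+n]
    return o+d*(z-o[2])/d[2]
E
python3 - <<'E'
from h import *
np.set_printoptions(precision=4,suppress=True)
print('longtop',tri([200.6,210.8],[189.4,179.9])); print('medtop',tri([211.1,198.3],[178.3,186.1]))
print('bayL',tri([230.1,263.5],[185,272.4]),onz([185,272.4],.008,'t')); print('bayR',tri([209.1,281.7],[183.2,308.3]),onz([183.2,308.3],.008,'t'))
print('stand',tri([219,270.8],[181.8,292.1]),onz([181.8,292.1],0,'t')); print('rack',tri([272,224.2],[197.8,198.3]),onz([197.8,198.3],0,'t'))
print('yellow/red tops',tri([206.1,288.3],[231.4,243.2]),tri([167.7,339.1],[243,340.7]))
for n,rc,z in(('timer',[151.4,292.3],0),('therm',[205.6,295.9],0),('gauze',[151.2,275.1],0)): print(n,onz(rc,z,'t'))
im=imaging.grab_frame('top')['image']; save('topc.png',cv2.resize(im[140:260,150:350],(800,480),interpolation=cv2.INTER_CUBIC))
w=imaging.grab_frame('wrist'); print(w['intrinsics'],w['hand_eye'])
E
```

```text
longtop [0.4928 0.2152 0.1819]
medtop [0.5269 0.21   0.1448]
bayL [ 0.5131 -0.0132 -0.0024] [ 0.5144 -0.0112  0.008 ]
bayR [ 0.5153 -0.1114  0.0183] [ 0.5176 -0.1122  0.008 ]
stand [ 0.5224 -0.0675  0.0039] [ 0.5231 -0.0677  0.    ]
rack [0.481  0.1957 0.0003] [0.4829 0.197  0.    ]
yellow/red tops [0.3923 0.0709 0.139 ] [ 0.3675 -0.1572  0.163 ]
timer [ 0.6099 -0.0706  0.    ]
therm [ 0.4557 -0.0765  0.    ]
gauze [ 0.6113 -0.0217  0.    ]
[[297.3186   0.     251.4875]
 [  0.     297.3186 184.8048]
 [  0.       0.       1.    ]] [[-0.0005 -0.9561 -0.293   0.0814]
 [ 1.     -0.0008  0.001   0.0002]
 [-0.0012 -0.293   0.9561 -0.1657]
 [ 0.      0.      0.      1.    ]]
```

View pics/topc.png

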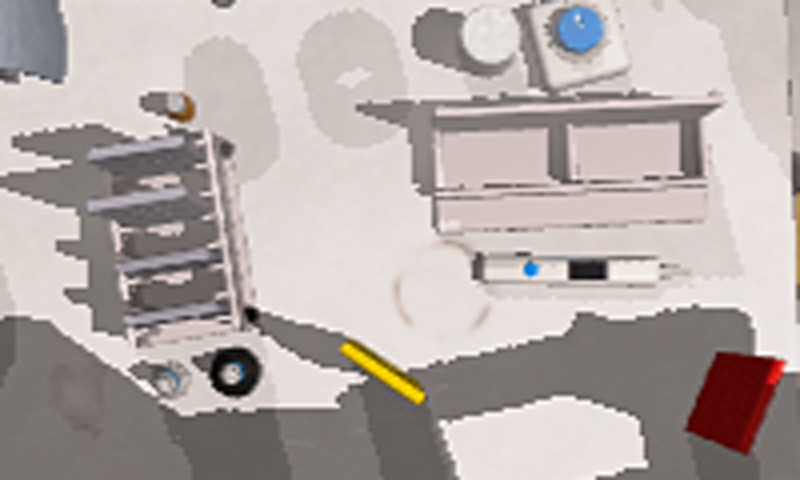

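Request:
{"fn": "step_arm", "kwargs": {
  "increments": [
    {"offset":[0.5,0.5,0.8],"delta_rot":[0,0,0.039],"hand":1},
    {"offset":[0.5,0.5,0.8],"delta_rot":[0,0,0.039],"hand":1},
    {"offset":[0.5,0.5,0.8],"delta_rot":[0,0,0.039],"hand":1},
    {"offset":[0.5,0.5,0.8],"delta_rot":[0,0,0.039],"hand":1},
    {"offset":[0.8,0.9,0],"delta_rot":[0,0,0.039],"hand":1},
    {"offset":[0.8,0.9,0],"delta_rot":[0,0,0.039],"hand":1},
    {"offset":[0.8,0.9,0],"delta_rot":[0,0,0.039],"hand":1},
    {"offset":[0.8,0.9,0],"delta_rot":[0,0,0.039],"hand":1},
    {"offset":[0.8,0.9,0],"delta_rot":[0,0,0.039],"hand":1},
    {"offset":[0.8,0.9,0],"delta_rot":[0,0,0.039],"hand":1}
  ]
}}

```text
t: 2.43
eef_pos: [0.4188, -0.3047, 0.2988]
tcp_rot: [0.0, 0.66, 0.751, -0.0]
wrist_force: [0.5, 0.4, -0.5]
width: 1.003
gripper_force: 0.0
```

Request:
{"fn": "step_arm", "kwargs": {
  "increments": [
    {"offset":[0.45,0.9,0],"delta_rot":[0,0,0.01],"hand":0},
    {"offset":[0.45,0.9,0],"delta_rot":[0,0,0],"hand":-0.3},
    {"offset":[0.45,0.9,0],"delta_rot":[0,0,0],"hand":-0.5},
    {"offset":[0.45,0.9,0],"delta_rot":[0,0,0],"hand":-0.5},
    {"offset":[0.45,0.9,0],"delta_rot":[0,0,0],"hand":-0.5},
    {"offset":[0.45,0.9,0],"delta_rot":[0,0,0],"hand":-0.5},
    {"offset":[0.45,0.9,0],"delta_rot":[0,0,0],"hand":-0.5},
    {"offset":[0,0,0],"delta_rot":[0,0,0],"hand":-0.5},
    {"offset":[0,0,0],"delta_rot":[0,0,0],"hand":-0.5}
  ]
}}

```text
t: 3.18
eef_pos: [0.4971, -0.1474, 0.2987]
tcp_rot: [0.0, 0.65, 0.76, -0.0]
wrist_force: [-0.4, -0.6, 0.4]
width: 0.404
gripper_force: 0.0
```

```bash
cat >> h.py <<'E'
from scipy.spatial.transform import Rotation as Ro
def wgrab():
    s=manip.observe(); f=imaging.grab_frame('wrist'); q=s['tcp_rot']
    T=np.eye(4); T[:3,:3]=Ro.from_quat(np.r_[q[1:],q[0]]).as_matrix(); T[:3,3]=s['eef_pos']
    return dict(im=f['image'],K=np.array(f['intrinsics']),Tc=T@np.array(f['hand_eye']),s=s)
def wproj(X,w):
    X=np.atleast_2d(X); p=(X-w['Tc'][:3,3])@w['Tc'][:3,:3]; r=np.hypot(p[:,0],p[:,1]); th=np.arctan2(r,p[:,2])
    return w['K'][[0,1],[2,2]]+w['K'][0,0]*(th/r)[:,None]*p[:,:2]
def wray(uv,w):
    d=(np.atleast_2d(uv)-w['K'][[0,1],[2,2]])/w['K'][0,0]; th=np.hypot(d[:,0],d[:,1]); 
    v=np.c_[d*(np.sin(th)/th)[:,None],np.cos(th)]; return w['Tc'][:3,3],v@w['Tc'][:3,:3].T
def wonz(uv,z,w): o,d=wray(uv,w); return o+d*((z-o[2])/d[:,2])[:,None]
def wsave(w,n): np.savez(n,**{k:w[k] for k in('im','K','Tc')})
E
python3 - <<'E'
from h import *
np.set_printoptions(precision=4,suppress=True)
w=wgrab(); wsave(w,'w1.npz'); save('w1.png',cv2.resize(w['im'],(800,600)))
for q in['stand','bay_left','bay_right','timer','gauze_roll','thermometer']:
    print(q,[(np.round(d['centre'],1).tolist(),round(float(d['p']),2),wonz([d['centre'][::-1]],.008 if 'bay' in q else 0,w)[0]) for d in imaging.mark_of(q,'wrist')][:2])
E
```

```text
stand [([101.9, 277.1], 0.67, array([ 0.5247, -0.0696,  0.    ]))]
bay_left [([68.5, 274.8], 0.86, array([ 0.5123, -0.0193,  0.008 ]))]
bay_right [([128.2, 268.5], 0.93, array([ 0.5177, -0.1118,  0.008 ]))]
timer [([111.6, 331.6], 0.58, array([ 0.6131, -0.0685,  0.    ]))]
gauze_roll [([78.8, 337.0], 0.6, array([ 0.6123, -0.0149,  0.    ]))]
thermometer [([97.8, 231.7], 0.72, array([ 0.4545, -0.0742,  0.    ]))]
```

View pics/w1.png

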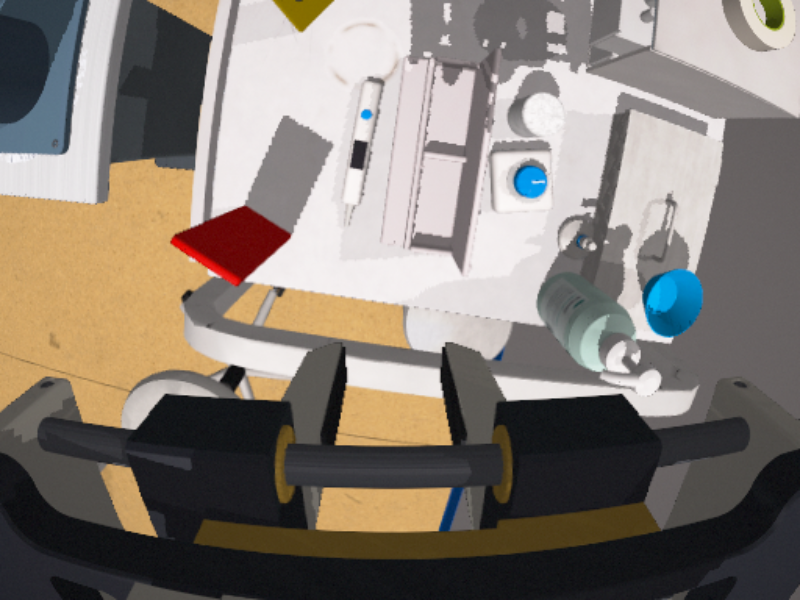

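Request:
{"fn": "step_arm", "kwargs": {
  "increments": [
    {"offset":[0,1,0.1],"delta_rot":[0,0,0],"hand":-0.55},
    {"offset":[0,1,0.1],"delta_rot":[0,0,0],"hand":-0.55},
    {"offset":[0,1,0.1],"delta_rot":[0,0,0],"hand":-0.55},
    {"offset":[0,1,0.1],"delta_rot":[0,0,0],"hand":-0.55},
    {"offset":[0,1,0.1],"delta_rot":[0,0,0],"hand":-0.55},
    {"offset":[0,1,0.1],"delta_rot":[0,0,0],"hand":-0.55},
    {"offset":[0,1,0.1],"delta_rot":[0,0,0],"hand":-0.55},
    {"offset":[0,1,0.1],"delta_rot":[0,0,0],"hand":-0.55},
    {"offset":[0,1,0.1],"delta_rot":[0,0,0],"hand":-0.55},
    {"offset":[0,0.8,0],"delta_rot":[0,0,0],"hand":-0.55}
  ]
}}

```text
t: 4.37
eef_pos: [0.4969, 0.0978, 0.3218]
tcp_rot: [0.0, 0.651, 0.759, 0.0]
wrist_force: [-0.0, 0.3, 0.2]
width: 0.225
gripper_force: 0.0
```

```bash
python3 - <<'E'
from h import *
np.set_printoptions(precision=4,suppress=True)
w=wgrab(); wsave(w,'w2.npz'); print(w['s']['eef_pos'],w['s']['qd'].max(),w['s']['width'])
print('soap',tri([131.8,249.6],[101.1,350.7]),'bowl',tri([160,217.6],[83,325]))
for q in['rack','long_palette','long_palette_top','medium_palette_top','short_palette_a']:
    z=dict(long_palette_top=.178,medium_palette_top=.148).get(q,.008)
    print(q,[(np.round(d['centre'],1).tolist(),round(float(d['p']),2),wonz([d['centre'][::-1]],z,w)[0]) for d in imaging.mark_of(q,'wrist')][:3])
w1=np.load('w1.npz')['im']
A=cv2.resize(w1[20:185,235:335],None,fx=3.6,fy=3.6,interpolation=cv2.INTER_CUBIC)
B=cv2.resize(w['im'][60:225,180:300],None,fx=3.6,fy=3.6,interpolation=cv2.INTER_CUBIC)
save('crop2.png',np.hstack([A,B])); print(A.shape,B.shape)
E
```

```text
[0.4969 0.0978 0.3218] 0.4779035902821205 0.22511771977582418
soap [ 0.6887 -0.193   0.1942] bowl [ 0.7734 -0.1501  0.0981]
rack [([77.7, 251.4], 0.68, array([0.48  , 0.2077, 0.008 ]))]
long_palette [([76.8, 261.4], 0.72, array([0.4954, 0.2116, 0.008 ]))]
long_palette_top [([69.5, 262.2], 0.58, array([0.4909, 0.2075, 0.178 ]))]
medium_palette_top [([73.0, 294.2], 0.82, array([0.5278, 0.2126, 0.148 ])), ([234.3, 215.0], 0.63, array([0.4642, 0.0026, 0.148 ]))]
short_palette_a [([79.1, 237.4], 0.74, array([0.4584, 0.2022, 0.008 ])), ([76.5, 219.5], 0.66, array([0.4296, 0.2025, 0.008 ]))]
(594, 360, 3) (594, 432, 3)
```

View pics/crop2.png

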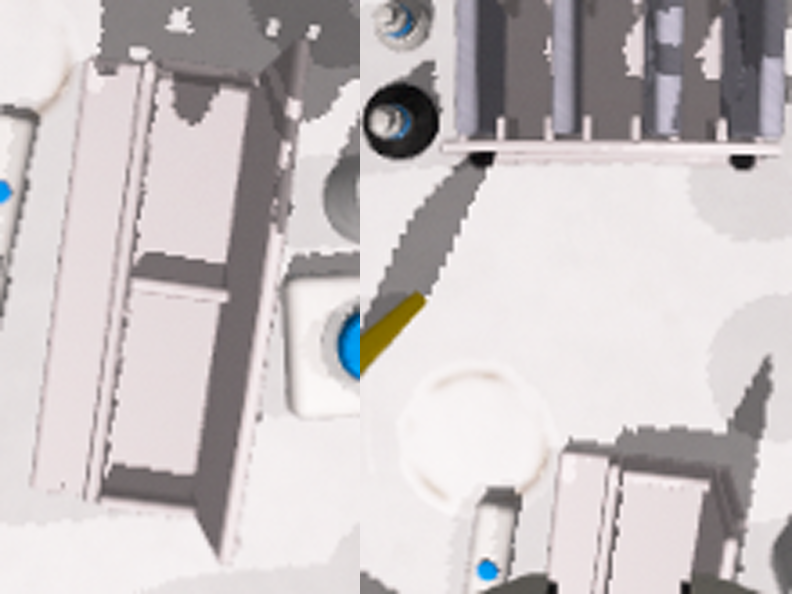

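```bash
python3 - <<'E'
from h import *
np.set_printoptions(precision=4,suppress=True)
w1=dict(np.load('w1.npz')); w2=dict(np.load('w2.npz'))
A=lambda *p: np.array(p,float)/3.6+[235,20]
b=wonz(A((35,487),(85,62)),.008,w1); l=wonz(A((100,498),(155,65)),.022,w1); l0=wonz(A((88,498),(145,65)),.022,w1); r=wonz(A((133,285),(228,297)),.028,w1)
wt=wonz(A((305,45),(222,560)),.098,w1)
for n,v in(('base front -95,+95',b),('lip inner',l),('lip outer',l0),('midrib f,b',r),('walltop far,near',wt)): print(n,v.ravel()); 
for v in(b,l,l0,wt[::-1]): d=v[1]-v[0]; print('yaw',-d[0]/d[1],np.linalg.norm(d))
im=cv2.resize(w2['im'][15:110,190:312],None,fx=6,fy=6,interpolation=cv2.INTER_CUBIC)
yaw=.15; R=np.array([[np.cos(yaw),-np.sin(yaw)],[np.sin(yaw),np.cos(yaw)]])
for sx,h,col in((51,.148,(255,0,0)),(17,.178,(0,200,0)),(-17,.108,(0,0,255)),(-51,.108,(0,0,255))):
    X=[np.r_[[.481,.203]+R@np.array([sx+a,c_])/1000,h] for a,c_ in((-4,-30),(4,-30),(4,30),(-4,30))]
    cv2.polylines(im,[np.int32((wproj(X,w2)-[190,15]+.5)*6)],True,col,1)
save('pal.png',im); print(im.shape)
E
```

```text
base front -95,+95 [ 0.4881 -0.1597  0.008   0.4806  0.0251  0.008 ]
lip inner [ 0.5158 -0.1572  0.022   0.5089  0.0259  0.022 ]
lip outer [ 0.5108 -0.158   0.022   0.5049  0.0252  0.022 ]
midrib f,b [ 0.5142 -0.0667  0.028   0.5532 -0.0647  0.028 ]
walltop far,near [ 0.5541  0.0279  0.098   0.5572 -0.157   0.098 ]
yaw 0.04054580760334262 0.18490603065542743
yaw 0.037695438059108535 0.18330711574649608
yaw 0.03221601122029611 0.18332232343012536
yaw 0.01708544759946917 0.18496996276273153
(570, 732, 3)
```

View pics/pal.png

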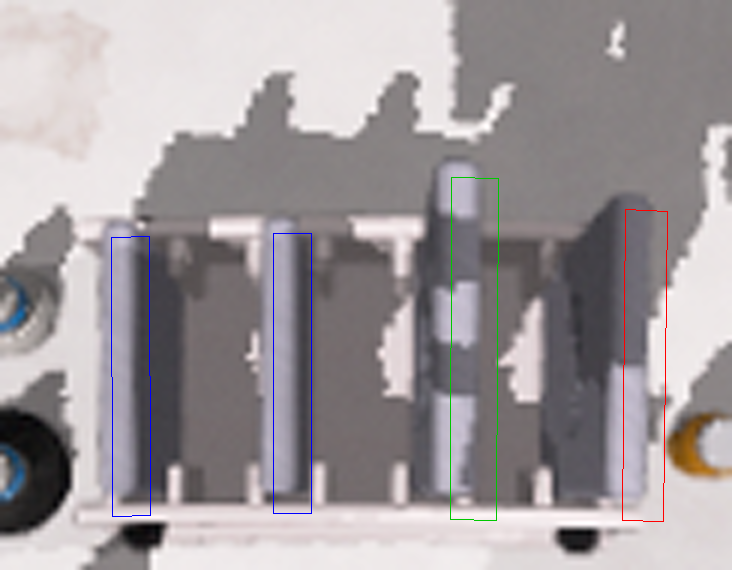

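Request:
{"fn": "step_arm", "kwargs": {
  "increments": [
    {"offset":[0,0.9,0],"delta_rot":[0,0,0],"hand":-0.5},
    {"offset":[0,0.9,0],"delta_rot":[0,0,0],"hand":-0.5},
    {"offset":[0,0.9,-0.5],"delta_rot":[0,0,0],"hand":-0.5},
    {"offset":[0,0.9,-0.5],"delta_rot":[0,0,0],"hand":-0.5},
    {"offset":[-0.08,0.9,-0.6],"delta_rot":[0,0,0],"hand":-0.5},
    {"offset":[0,0,-0.7],"delta_rot":[0,0,0],"hand":-0.5},
    {"offset":[0,0,-0.7],"delta_rot":[0,0,0],"hand":-0.5},
    {"offset":[0,0,-0.7],"delta_rot":[0,0,0],"hand":-0.5},
    {"offset":[0,0,-0.7],"delta_rot":[0,0,0],"hand":-0.5},
    {"offset":[0,0,-0.4],"delta_rot":[0,0,0],"hand":-0.5}
  ]
}}

```text
t: 5.5
eef_pos: [0.4943, 0.2076, 0.1991]
tcp_rot: [-0.001, 0.651, 0.759, -0.001]
wrist_force: [0.4, -0.2, -0.1]
width: 0.253
gripper_force: 0.0
```

```bash
python3 - <<'E'
from h import *
np.set_printoptions(precision=4,suppress=True)
w=wgrab(); wsave(w,'w3.npz'); print(w['s']['eef_pos'],w['s']['width'])
T=w['s']['eef_pos']; print(wproj([T,[.495,.209,.178]],w))
im=cv2.resize(w['im'][100:384,130:400],None,fx=2.1,fy=2.1,interpolation=cv2.INTER_CUBIC)
save('near1.png',im); print([(np.round(d['centre'],1).tolist(),round(float(d['p']),2)) for d in imaging.mark_of('long_palette_top','wrist')])
E
```

```text
[0.4943 0.2076 0.1991] 0.25340529518438804
[[252.1525 232.0525]
 [253.5305 216.8072]]
[([215.6, 252.5], 0.86), ([161.9, 227.5], 0.27)]
```

View pics/near1.png

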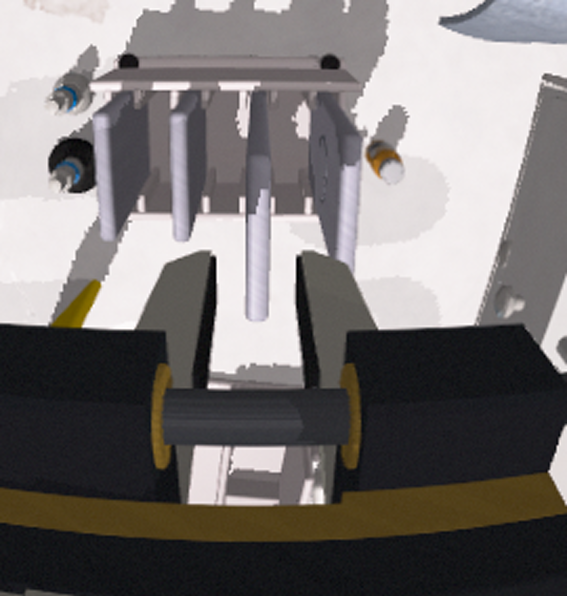

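Close view: the palette top (crop x≈257) sits centred between the fingers (213 and 298). The one-circle plate stands to its right and the shorts to its left, so the choice holds. Descend and grip.

Request:
{"fn": "step_arm", "kwargs": {
  "increments": [
    {"offset":[0.02,0.03,-0.6],"delta_rot":[0,0,0],"hand":-0.5},
    {"offset":[0,0.03,-0.6],"delta_rot":[0,0,0],"hand":-0.5},
    {"offset":[0,0,-0.5],"delta_rot":[0,0,0],"hand":-0.5},
    {"offset":[0,0,-0.16],"delta_rot":[0,0,0],"hand":-0.5},
    {"offset":[0,0,0],"delta_rot":[0,0,0],"hand":-1},
    {"offset":[0,0,0],"delta_rot":[0,0,0],"hand":-1},
    {"offset":[0,0,0],"delta_rot":[0,0,0],"hand":-1},
    {"offset":[0,0,0],"delta_rot":[0,0,0],"hand":-1},
    {"offset":[0,0,0],"delta_rot":[0,0,0],"hand":-1},
    {"offset":[0,0,0],"delta_rot":[0,0,0],"hand":-1}
  ]
}}

```text
t: 6.43
eef_pos: [0.4959, 0.2107, 0.1559]
tcp_rot: [0.001, 0.651, 0.759, 0.001]
wrist_force: [-0.9, -0.9, 6.1]
width: 0.085
gripper_force: 30.0
```

Request:
{"fn": "step_arm", "kwargs": {
  "increments": [
    {"offset":[0,0,0.1],"delta_rot":[0,0,0],"hand":-1},
    {"offset":[0,0,0.2],"delta_rot":[0,0,0],"hand":-1},
    {"offset":[0,0,0.3],"delta_rot":[0,0,0],"hand":-1},
    {"offset":[0,0,0.4],"delta_rot":[0,0,0],"hand":-1}
  ]
}}

```text
t: 6.77
eef_pos: [0.4947, 0.2105, 0.1796]
tcp_rot: [-0.001, 0.651, 0.759, -0.001]
wrist_force: [0.3, 0.6, -2.0]
width: 0.085
gripper_force: 30.0
```

Request:
{"fn": "step_arm", "kwargs": {
  "increments": [
    {"offset":[0,0,0.7],"delta_rot":[0,0,0],"hand":-1},
    {"offset":[0,0,0.9],"delta_rot":[0,0,0],"hand":-1},
    {"offset":[0,0,0.9],"delta_rot":[0,0,0],"hand":-1},
    {"offset":[0,0,0.9],"delta_rot":[0,0,0],"hand":-1},
    {"offset":[0,0,0.9],"delta_rot":[0,0,0],"hand":-1},
    {"offset":[0,0,0.9],"delta_rot":[0,0,0],"hand":-1},
    {"offset":[0,0,0.3],"delta_rot":[0,0,0],"hand":-1},
    {"offset":[0,-0.3,0],"delta_rot":[0,0,0],"hand":-1},
    {"offset":[0.2,-0.6,0],"delta_rot":[0,0,0],"hand":-1},
    {"offset":[0.3,-0.8,0],"delta_rot":[0,0,0],"hand":-1}
  ]
}}

```text
t: 7.6
eef_pos: [0.5067, 0.1682, 0.316]
tcp_rot: [-0.001, 0.65, 0.76, -0.001]
wrist_force: [-0.2, -1.2, -2.1]
width: 0.084
gripper_force: 30.0
```

Request:
{"fn": "step_arm", "kwargs": {
  "increments": [
    {"offset":[0.3,-0.8,0],"delta_rot":[0,0,-0.019],"hand":-1},
    {"offset":[0.3,-0.8,0],"delta_rot":[0,0,-0.019],"hand":-1},
    {"offset":[0.3,-0.8,0],"delta_rot":[-0.001,0.0236,0],"hand":-1},
    {"offset":[0.3,-0.8,0],"delta_rot":[-0.001,0.0236,0],"hand":-1},
    {"offset":[0.3,-0.8,0],"delta_rot":[-0.001,0.0236,0],"hand":-1},
    {"offset":[0.3,-0.8,0],"delta_rot":[-0.001,0.0236,0],"hand":-1},
    {"offset":[0.3,-0.8,0],"delta_rot":[0,0,0],"hand":-1},
    {"offset":[0,-0.8,0],"delta_rot":[0,0,0],"hand":-1},
    {"offset":[0,-0.5,0],"delta_rot":[0,0,0],"hand":-1},
    {"offset":[0,-0.3,0],"delta_rot":[0,0,0],"hand":-1}
  ]
}}

```text
t: 8.43
eef_pos: [0.5599, -0.0138, 0.3156]
tcp_rot: [-0.103, 0.688, 0.71, -0.108]
wrist_force: [-0.5, 0.5, -1.9]
width: 0.085
gripper_force: 30.0
```

Request:
{"fn": "step_arm", "kwargs": {
  "increments": [
    {"offset":[0,-0.1,-0.5],"delta_rot":[0,0,0],"hand":-1},
    {"offset":[0,-0.1,-0.8],"delta_rot":[0,0,0],"hand":-1},
    {"offset":[0,0,-0.9],"delta_rot":[0,0,0],"hand":-1},
    {"offset":[0,0,-0.9],"delta_rot":[0,0,0],"hand":-1},
    {"offset":[0,0,-0.9],"delta_rot":[0,0,0],"hand":-1},
    {"offset":[0,0,-0.8],"delta_rot":[0,0,0],"hand":-1},
    {"offset":[0,0,-0.4],"delta_rot":[0,0,0],"hand":-1},
    {"offset":[0,0,0],"delta_rot":[0,0,0],"hand":-1}
  ]
}}

```text
t: 9.1
eef_pos: [0.5585, -0.0162, 0.185]
tcp_rot: [-0.104, 0.687, 0.711, -0.108]
wrist_force: [-0.3, -0.0, -1.2]
width: 0.084
gripper_force: 30.0
```

```bash
cat >> h.py <<'E'
SO=np.array([.525,-.067,0]); SR=Ro.from_euler('z',.033).as_matrix()
def stand_lines():
    L=[]
    for x0,x1,z in((-42,-18.5,8),(-18.5,-12.5,22),(28,34,98)): L.append([(x0,-95,z),(x1,-95,z),(x1,95,z),(x0,95,z)])
    return [SO+np.array(l)/1000@SR.T for l in L]
def tool(s): q=s['tcp_rot']; return Ro.from_quat(np.r_[q[1:],q[0]]).as_matrix()
E
python3 - <<'E'
from h import *
np.set_printoptions(precision=4,suppress=True)
s=manip.observe(); M=tool(s); T=s['eef_pos']; print(T,'tooly ang',np.degrees(np.arctan2(M[1,1],M[0,1])),'tilt',np.degrees(np.arccos(-M[2,2])))
B=T+.147*M[:,2]; print('foot in stand mm',SR.T@(B-SO)*1e3)
ty,tx,tz=M[:,0],M[:,1],-M[:,2]
pal=[B+a*tx*.004+b*ty*.03+h*tz*.17 for h in(0,1) for a,b in((-1,-1),(1,-1),(1,1),(-1,1))]
out=[]
for cam,n,(x0,y0,sc,W,H) in(('scene','s',(215,120,5,80,115)),('top','t',(225,110,4,95,100))):
    im=imaging.grab_frame(cam)['image'][y0:y0+H,x0:x0+W]; im=cv2.resize(im,None,fx=sc,fy=sc,interpolation=cv2.INTER_CUBIC)
    d=lambda X,c_: cv2.polylines(im,[np.int32((proj(X,n)-[x0,y0]+.5)*sc)],True,c_,1)
    for l in stand_lines(): d(l,(0,200,0))
    d(pal[:4],(255,0,0)); d(pal[4:],(255,0,0)); d([pal[i] for i in(0,3,7,4)],(255,0,0))
    out.append(cv2.copyMakeBorder(im,0,max(0,580-im.shape[0]),0,0,cv2.BORDER_CONSTANT)[:580])
save('place1.png',np.hstack(out)); print(np.hstack(out).shape)
E
```

```text
[ 0.5585 -0.0162  0.185 ] tooly ang 1.9943287926572488 tilt 17.266319128960127
foot in stand mm [-8.4973 49.4803 44.6155]
(580, 780, 3)
```

View pics/place1.png

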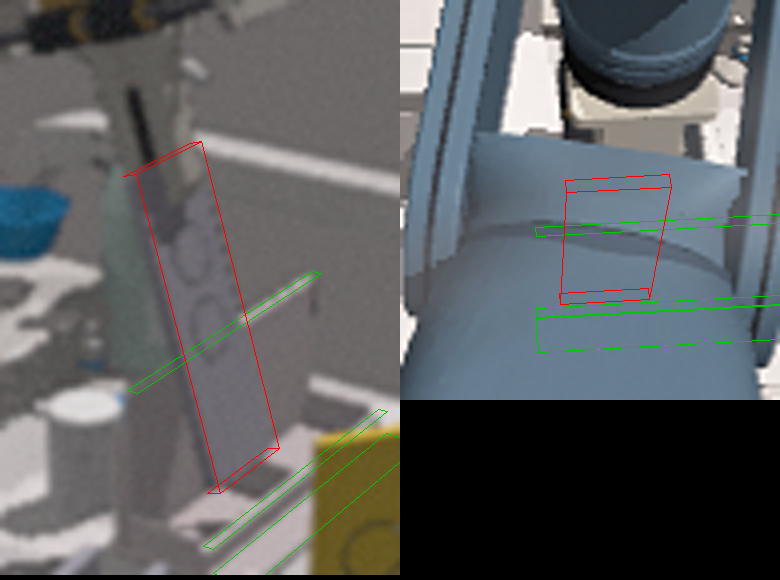

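Scene crop: the predicted palette outline (red) lies on the two-circle plate to within 1–2 px. The modelled wall top (green) lies on the real wall at about (280,295).

Request:
{"fn": "step_arm", "kwargs": {
  "increments": [
    {"offset":[0.1,-0.12,0],"delta_rot":[0,0,0],"hand":-1},
    {"offset":[0,0,-0.3],"delta_rot":[0,0,0],"hand":-1},
    {"offset":[0,0,-0.3],"delta_rot":[0,0,0],"hand":-1},
    {"offset":[0,0,-0.3],"delta_rot":[0,0,0],"hand":-1},
    {"offset":[0,0,-0.2],"delta_rot":[0,0,0],"hand":-1},
    {"offset":[0,0,-0.1],"delta_rot":[0,0,0],"hand":-1},
    {"offset":[0,0,0],"delta_rot":[0,0,0],"hand":-1}
  ]
}}

```text
t: 9.78
eef_pos: [0.5622, -0.0198, 0.1561]
tcp_rot: [-0.103, 0.687, 0.711, -0.108]
wrist_force: [-0.4, -0.1, -2.2]
width: 0.083
gripper_force: 30.0
```

Request:
{"fn": "step_arm", "kwargs": {
  "increments": [
    {"offset":[0,0,-0.1],"delta_rot":[0,0,0],"hand":-1},
    {"offset":[0,0,-0.06],"delta_rot":[0,0,0],"hand":-1},
    {"offset":[0,0,0],"delta_rot":[0,0,0],"hand":-1}
  ]
}}

```text
t: 10.03
eef_pos: [0.5627, -0.0199, 0.153]
tcp_rot: [-0.102, 0.687, 0.711, -0.107]
wrist_force: [0.1, 0.0, -2.7]
width: 0.085
gripper_force: 30.0
```

Request:
{"fn": "step_arm", "kwargs": {
  "increments": [
    {"offset":[0,0,-0.04],"delta_rot":[0,0,0],"hand":-1},
    {"offset":[0,0,-0.04],"delta_rot":[0,0,0],"hand":-1},
    {"offset":[0,0,0],"delta_rot":[0,0,0],"hand":-1}
  ]
}}

```text
t: 10.28
eef_pos: [0.5627, -0.0199, 0.1511]
tcp_rot: [-0.102, 0.687, 0.711, -0.107]
wrist_force: [0.6, 0.5, -1.5]
width: 0.086
gripper_force: 30.0
```

Request:
{"fn": "step_arm", "kwargs": {
  "increments": [
    {"offset":[0,0,-0.04],"delta_rot":[0,0,0],"hand":-1},
    {"offset":[0,0,-0.04],"delta_rot":[0,0,0],"hand":-1},
    {"offset":[0,0,0],"delta_rot":[0,0,0],"hand":-1}
  ]
}}

```text
t: 10.53
eef_pos: [0.5632, -0.02, 0.1503]
tcp_rot: [-0.101, 0.687, 0.711, -0.107]
wrist_force: [0.1, 0.7, 4.0]
width: 0.084
gripper_force: 30.0
```

Request:
{"fn": "step_arm", "kwargs": {
  "increments": [
    {"offset":[0,0,-0.04],"delta_rot":[0,0,0],"hand":-1},
    {"offset":[0,0,0],"delta_rot":[0,0,0],"hand":-1}
  ]
}}

```text
t: 10.7
eef_pos: [0.5633, -0.02, 0.1503]
tcp_rot: [-0.101, 0.687, 0.711, -0.107]
wrist_force: [0.2, 0.2, 9.6]
width: 0.081
gripper_force: 30.0
```

Request:
{"fn": "step_arm", "kwargs": {
  "increments": [
    {"offset":[-0.06,0,0.04],"delta_rot":[0,0,0],"hand":-1},
    {"offset":[-0.06,0,0],"delta_rot":[0,0,0],"hand":-1},
    {"offset":[-0.06,0,0],"delta_rot":[0,0,0],"hand":-1},
    {"offset":[0,0,0],"delta_rot":[0,0,0],"hand":-1}
  ]
}}

```text
t: 11.03
eef_pos: [0.5598, -0.0202, 0.1507]
tcp_rot: [-0.1, 0.688, 0.711, -0.106]
wrist_force: [3.9, -0.8, 8.3]
width: 0.084
gripper_force: 30.0
```

Request:
{"fn": "step_arm", "kwargs": {
  "increments": [
    {"offset":[-0.05,0,0],"delta_rot":[0,0,0],"hand":-1},
    {"offset":[0,0,0],"delta_rot":[0,0,0],"hand":-1}
  ]
}}

```text
t: 11.2
eef_pos: [0.5592, -0.0203, 0.1508]
tcp_rot: [-0.099, 0.688, 0.711, -0.105]
wrist_force: [4.2, -0.3, 6.4]
width: 0.083
gripper_force: 30.0
```

Request:
{"fn": "step_arm", "kwargs": {
  "increments": [
    {"offset":[-0.02,0,0.04],"delta_rot":[0,0,0],"hand":-1},
    {"offset":[-0.05,0,0],"delta_rot":[0,0,0],"hand":-1},
    {"offset":[0,0,0],"delta_rot":[0,0,0],"hand":-1}
  ]
}}

```text
t: 11.45
eef_pos: [0.5564, -0.0201, 0.1508]
tcp_rot: [-0.101, 0.687, 0.711, -0.106]
wrist_force: [4.2, -1.1, 5.1]
width: 0.085
gripper_force: 30.1
```

Request:
{"fn": "step_arm", "kwargs": {
  "increments": [
    {"offset":[-0.05,0,0],"delta_rot":[0,0,0],"hand":-1},
    {"offset":[0,0,0],"delta_rot":[0,0,0],"hand":-1}
  ]
}}

```text
t: 11.62
eef_pos: [0.5555, -0.0201, 0.151]
tcp_rot: [-0.1, 0.687, 0.711, -0.106]
wrist_force: [5.8, -0.2, 6.0]
width: 0.079
gripper_force: 30.1
```

Request:
{"fn": "step_arm", "kwargs": {
  "increments": [
    {"offset":[0,0,0.06],"delta_rot":[0,0,0],"hand":-1},
    {"offset":[0,0,0.04],"delta_rot":[0,0,0],"hand":-1},
    {"offset":[0,0,0],"delta_rot":[0,0,0],"hand":-1}
  ]
}}

```text
t: 11.87
eef_pos: [0.554, -0.0199, 0.152]
tcp_rot: [-0.102, 0.687, 0.711, -0.107]
wrist_force: [3.7, 0.5, -1.4]
width: 0.084
gripper_force: 30.2
```

```bash
python3 - <<'E'
from h import *
np.set_printoptions(precision=4,suppress=True)
s=manip.observe(); M=tool(s); T=s['eef_pos']; print(T,s['wrist_force'],s['ft_torque'],'tilt',np.degrees(np.arccos(-M[2,2])))
B=T+.147*M[:,2]; print('foot in stand mm',SR.T@(B-SO)*1e3)
E
```

```text
[ 0.554  -0.0199  0.152 ] [ 3.6632  0.4975 -1.4279] [-0.0468 -1.4701 -0.0084] tilt 17.022809318707107
foot in stand mm [-12.4476  45.7963  11.4732]
```

Request:
{"fn": "step_arm", "kwargs": {
  "increments": [
    {"offset":[0.06,0,-0.03],"delta_rot":[0,0.0035,0],"hand":-1},
    {"offset":[0.06,0,-0.03],"delta_rot":[0,0.0035,0],"hand":-1},
    {"offset":[0.06,0,-0.03],"delta_rot":[0,0.0035,0],"hand":-1},
    {"offset":[0.06,0,-0.02],"delta_rot":[0,0.0035,0],"hand":-1},
    {"offset":[0,0,0],"delta_rot":[0,0,0],"hand":-1}
  ]
}}

```text
t: 12.28
eef_pos: [0.5609, -0.02, 0.1496]
tcp_rot: [-0.118, 0.685, 0.709, -0.122]
wrist_force: [4.8, -0.2, 0.1]
width: 0.085
gripper_force: 30.1
```

Request:
{"fn": "step_arm", "kwargs": {
  "increments": [
    {"offset":[0.05,0,-0.03],"delta_rot":[0,0,0],"hand":-1},
    {"offset":[0.02,0,0],"delta_rot":[0,0,0],"hand":-1},
    {"offset":[0,0,0],"delta_rot":[0,0,0],"hand":-0.8},
    {"offset":[0,0,0],"delta_rot":[0,0,0],"hand":-0.77},
    {"offset":[0,0,0],"delta_rot":[0,0,0],"hand":-0.74},
    {"offset":[0,0,0],"delta_rot":[0,0,0],"hand":-0.7},
    {"offset":[0,0,0],"delta_rot":[0,0,0],"hand":-0.65},
    {"offset":[0,0,0],"delta_rot":[0,0,0],"hand":-0.6},
    {"offset":[0,0,0],"delta_rot":[0,0,0],"hand":-0.55},
    {"offset":[0,0,0],"delta_rot":[0,0,0],"hand":-0.55}
  ]
}}

```text
t: 13.12
eef_pos: [0.5616, -0.0199, 0.1492]
tcp_rot: [-0.118, 0.685, 0.709, -0.122]
wrist_force: [0.2, 0.5, 0.6]
width: 0.225
gripper_force: 0.0
```

Request:
{"fn": "step_arm", "kwargs": {
  "increments": [
    {"offset":[0.11,0,0.3],"delta_rot":[0,0,0],"hand":-0.55},
    {"offset":[0.17,0,0.47],"delta_rot":[0,0,0],"hand":-0.55},
    {"offset":[0.2,0,0.57],"delta_rot":[0,0,0],"hand":-0.55},
    {"offset":[0.2,0,0.57],"delta_rot":[0,0,0],"hand":-0.55},
    {"offset":[0.2,0,0.8],"delta_rot":[0,0,0],"hand":-0.55},
    {"offset":[0,0,0.95],"delta_rot":[0,0,0],"hand":-0.55},
    {"offset":[0,0,0.95],"delta_rot":[0,0,0],"hand":-0.55},
    {"offset":[0,0,0.95],"delta_rot":[0.001,-0.027,0],"hand":-0.5},
    {"offset":[0,0.5,0.3],"delta_rot":[0.001,-0.027,0],"hand":-0.5},
    {"offset":[-0.2,0.8,0],"delta_rot":[0.001,-0.027,0],"hand":-0.5}
  ]
}}

```text
t: 13.95
eef_pos: [0.5813, 0.0111, 0.2988]
tcp_rot: [-0.026, 0.695, 0.718, -0.028]
wrist_force: [0.2, 0.6, 0.8]
width: 0.251
gripper_force: 0.0
```

Request:
{"fn": "step_arm", "kwargs": {
  "increments": [
    {"offset":[-0.3,0.9,0],"delta_rot":[0.001,-0.027,0],"hand":-0.5},
    {"offset":[-0.3,0.9,0],"delta_rot":[0,0,0.019],"hand":-0.5},
    {"offset":[-0.3,0.9,0],"delta_rot":[0,0,0.019],"hand":-0.5},
    {"offset":[-0.3,0.9,0],"delta_rot":[0,0,0],"hand":-0.5},
    {"offset":[-0.3,0.9,0],"delta_rot":[0,0,0],"hand":-0.5},
    {"offset":[-0.3,0.9,0],"delta_rot":[0,0,0],"hand":-0.5},
    {"offset":[-0.3,0.9,0],"delta_rot":[0,0,0],"hand":-0.5},
    {"offset":[0,0.9,0],"delta_rot":[0,0,0],"hand":-0.5},
    {"offset":[0,0,0],"delta_rot":[0,0,0],"hand":-0.5}
  ]
}}

```text
t: 14.7
eef_pos: [0.5255, 0.1961, 0.2966]
tcp_rot: [-0.001, 0.649, 0.76, 0.001]
wrist_force: [-1.1, 0.0, -0.9]
width: 0.252
gripper_force: 0.0
```

```bash
python3 - <<'E'
from h import *
np.set_printoptions(precision=4,suppress=True)
s=manip.observe(); M=tool(s); print(s['eef_pos'],'tooly ang',np.degrees(np.arctan2(M[1,1],M[0,1])),'tz',M[:,2])
out=[]
for cam,(x0,y0,sc,W,H) in(('scene',(180,110,3,130,180)),('top',(220,130,3.5,110,110))):
    im=imaging.grab_frame(cam)['image'][y0:y0+H,x0:x0+W]; im=cv2.resize(im,None,fx=sc,fy=sc,interpolation=cv2.INTER_CUBIC)
    out.append(cv2.copyMakeBorder(im,0,max(0,540-im.shape[0]),0,0,cv2.BORDER_CONSTANT)[:540])
save('after1.png',np.hstack(out)); print(np.hstack(out).shape)
a=imaging.mark_of('long_palette_top','scene');b=imaging.mark_of('long_palette_top','top')
print([(x['centre'],x['p']) for x in a],[(x['centre'],x['p']) for x in b])
E
```

```text
[0.5255 0.1961 0.2966] tooly ang 9.0136593428681 tz [-0.0004  0.0018 -1.    ]
(540, 775, 3)
[([164.2, 341.8], 0.92), ([162.2, 244.6], 0.69), ([210.6, 282.3], 0.19)] [([242.8, 341.2], 0.69), ([157.8, 280.2], 0.64)]
```

View pics/after1.png

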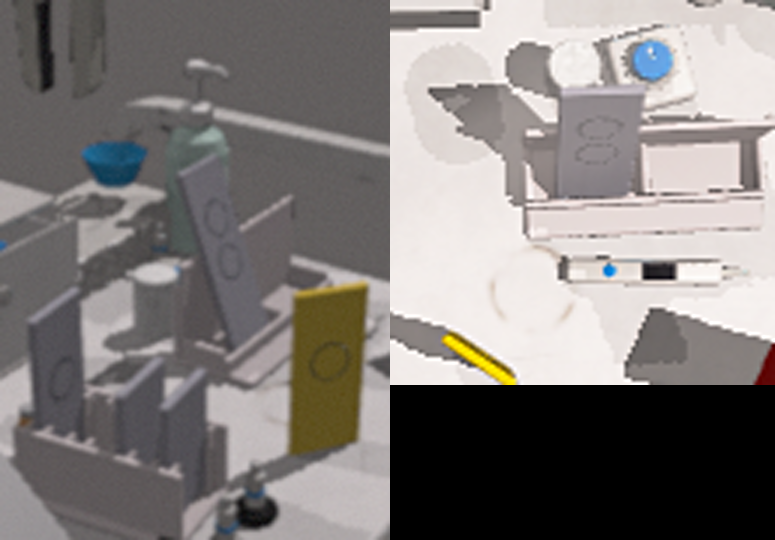

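Request:
{"fn": "step_arm", "kwargs": {
  "increments": [
    {"offset":[0.12,0.4,-0.4],"delta_rot":[0,0,0],"hand":-0.5},
    {"offset":[0,0.3,-0.7],"delta_rot":[0,0,0],"hand":-0.5},
    {"offset":[0,0,-0.9],"delta_rot":[0,0,0],"hand":-0.5},
    {"offset":[0,0,-0.9],"delta_rot":[0,0,0],"hand":-0.5},
    {"offset":[0,0,-0.9],"delta_rot":[0,0,0],"hand":-0.5},
    {"offset":[0,0,-0.7],"delta_rot":[0,0,0],"hand":-0.5},
    {"offset":[0,0,-0.3],"delta_rot":[0,0,0],"hand":-0.5},
    {"offset":[0,0,0],"delta_rot":[0,0,0],"hand":-0.5}
  ]
}}

```text
t: 15.57
eef_pos: [0.5281, 0.2095, 0.1731]
tcp_rot: [-0.002, 0.651, 0.759, -0.002]
wrist_force: [-0.2, 0.6, -0.8]
width: 0.251
gripper_force: 0.0
```

```bash
python3 - <<'E'
from h import *
np.set_printoptions(precision=4,suppress=True)
w=wgrab(); wsave(w,'w4.npz'); print(w['s']['eef_pos'])
print('expect',wproj([[.5287,.2137,.148],[.5287+.0045,.2137-.03,.148],[.5287-.0045,.2137+.03,.148]],w),'tcp',wproj([w['s']['eef_pos']],w))
for d in imaging.mark_of('medium_palette_top','wrist')[:3]: print(d['centre'],d['p'],wonz([d['centre'][::-1]],.148,w)[0])
for d in imaging.cut_out('medium_palette','wrist')[:3]: print(d['rect'],d['p'])
# palette columns along some rows between the fingers
for r in range(190,250,6): print(r,w['im'][r,225:285:3].mean(1).astype(int).tolist() if 0 else cv2.cvtColor(w['im'],cv2.COLOR_RGB2GRAY)[r,222:288:3].tolist())
a=tri([162.2,244.6],[157.8,280.2]); print('long top stand mm',SR.T@(a-SO)*1e3)
E
```

```text
[0.5281 0.2095 0.1731]
expect [[254.0086 210.7491]
 [253.7276 248.9672]
 [254.2869 168.1007]] tcp [[252.152  232.0543]]
[212.3, 254.1] 0.56 [0.5289 0.2126 0.148 ]
[319.2, 95.5] 0.56 [0.3954 0.074  0.148 ]
[244.4, 145.0, 260.0, 247.0] 0.55
190 [106, 105, 94, 86, 108, 109, 108, 108, 90, 88, 105, 198, 142, 114, 110, 103, 221, 221, 222, 221, 218, 215]
196 [94, 91, 92, 91, 93, 94, 93, 94, 94, 92, 186, 195, 137, 102, 96, 109, 220, 220, 221, 222, 223, 220]
202 [93, 223, 105, 93, 94, 93, 95, 90, 214, 174, 213, 195, 139, 236, 97, 98, 220, 220, 218, 221, 223, 222]
208 [182, 205, 179, 175, 193, 189, 190, 186, 201, 177, 210, 191, 123, 202, 169, 168, 220, 219, 221, 220, 219, 221]
214 [236, 236, 238, 238, 239, 237, 238, 222, 222, 177, 216, 195, 123, 221, 222, 219, 219, 220, 221, 221, 220, 221]
220 [143, 92, 94, 233, 237, 238, 238, 238, 240, 181, 219, 192, 140, 219, 220, 220, 221, 154, 93, 94, 198, 219]
226 [87, 89, 90, 18, 236, 236, 236, 236, 237, 177, 217, 188, 143, 235, 236, 237, 227, 35, 90, 92, 92, 91]
232 [88, 91, 69, 14, 236, 235, 235, 236, 238, 190, 214, 188, 178, 237, 236, 236, 224, 22, 92, 92, 92, 92]
238 [89, 87, 34, 15, 231, 236, 237, 236, 237, 193, 218, 192, 183, 237, 238, 236, 169, 22, 75, 87, 89, 90]
244 [89, 88, 18, 12, 232, 239, 238, 238, 238, 199, 219, 191, 227, 220, 221, 219, 146, 18, 36, 89, 89, 89]
long top stand mm [ 45.8029  47.4759 175.6238]
```

Request:
{"fn": "step_arm", "kwargs": {
  "increments": [
    {"offset":[0.03,0.1,-0.6],"delta_rot":[0,0,0],"hand":-0.5},
    {"offset":[0,0,-0.7],"delta_rot":[0,0,0],"hand":-0.5},
    {"offset":[0,0,-0.5],"delta_rot":[0,0,0],"hand":-0.5},
    {"offset":[0,0,-0.2],"delta_rot":[0,0,0],"hand":-0.5},
    {"offset":[0,0,0],"delta_rot":[0,0,0],"hand":-1},
    {"offset":[0,0,0],"delta_rot":[0,0,0],"hand":-1},
    {"offset":[0,0,0],"delta_rot":[0,0,0],"hand":-1},
    {"offset":[0,0,0],"delta_rot":[0,0,0],"hand":-1},
    {"offset":[0,0,0],"delta_rot":[0,0,0],"hand":-1},
    {"offset":[0,0,0],"delta_rot":[0,0,0],"hand":-1}
  ]
}}

```text
t: 16.55
eef_pos: [0.5304, 0.2127, 0.127]
tcp_rot: [0.0, 0.651, 0.759, 0.0]
wrist_force: [-2.3, -0.3, 6.4]
width: 0.082
gripper_force: 29.9
```

Request:
{"fn": "step_arm", "kwargs": {
  "increments": [
    {"offset":[0,0,0.1],"delta_rot":[0,0,0],"hand":-1},
    {"offset":[0,0,0.2],"delta_rot":[0,0,0],"hand":-1},
    {"offset":[0,0,0.4],"delta_rot":[0,0,0],"hand":-1},
    {"offset":[0,0,0.6],"delta_rot":[0,0,0],"hand":-1}
  ]
}}

```text
t: 16.88
eef_pos: [0.5294, 0.2124, 0.1579]
tcp_rot: [-0.001, 0.651, 0.759, -0.001]
wrist_force: [-0.4, 0.1, -0.7]
width: 0.083
gripper_force: 29.9
```

Request:
{"fn": "step_arm", "kwargs": {
  "increments": [
    {"offset":[0,0,0.8],"delta_rot":[0,0,0],"hand":-1},
    {"offset":[0,0,0.95],"delta_rot":[0,0,0],"hand":-1},
    {"offset":[0,0,0.95],"delta_rot":[0,0,0],"hand":-1},
    {"offset":[0,0,0.95],"delta_rot":[0,0,0],"hand":-1},
    {"offset":[0,0,0.95],"delta_rot":[0,0,0],"hand":-1},
    {"offset":[0,0,0.95],"delta_rot":[0,0,0],"hand":-1},
    {"offset":[0,-0.3,0.95],"delta_rot":[0,0,0],"hand":-1},
    {"offset":[0,-0.6,0.3],"delta_rot":[0,0,0],"hand":-1},
    {"offset":[0.1,-0.9,0],"delta_rot":[0,0,0],"hand":-1},
    {"offset":[0.1,-0.9,0],"delta_rot":[0,0,0],"hand":-1}
  ]
}}

```text
t: 17.72
eef_pos: [0.5353, 0.1449, 0.3303]
tcp_rot: [0.001, 0.65, 0.76, 0.001]
wrist_force: [0.4, 0.2, -1.6]
width: 0.081
gripper_force: 30.0
```

Request:
{"fn": "step_arm", "kwargs": {
  "increments": [
    {"offset":[0.1,-0.9,0],"delta_rot":[0,0,-0.019],"hand":-1},
    {"offset":[0.1,-0.9,0],"delta_rot":[0,0,-0.019],"hand":-1},
    {"offset":[0.1,-0.9,0],"delta_rot":[0,0,0],"hand":-1},
    {"offset":[0.1,-0.9,0],"delta_rot":[0,0,0],"hand":-1},
    {"offset":[0.1,-0.9,0],"delta_rot":[0,0,0],"hand":-1},
    {"offset":[0.1,-0.9,0],"delta_rot":[-0.001,0.0236,0],"hand":-1},
    {"offset":[0.1,-0.9,0],"delta_rot":[-0.001,0.0236,0],"hand":-1},
    {"offset":[0.1,-0.9,0],"delta_rot":[-0.001,0.0236,0],"hand":-1},
    {"offset":[0,-0.8,0],"delta_rot":[-0.001,0.0236,0],"hand":-1},
    {"offset":[0,-0.5,0],"delta_rot":[0,0,0],"hand":-1}
  ]
}}

```text
t: 18.55
eef_pos: [0.5562, -0.0697, 0.3258]
tcp_rot: [-0.105, 0.687, 0.71, -0.109]
wrist_force: [-0.5, -0.6, -1.6]
width: 0.085
gripper_force: 30.0
```

Request:
{"fn": "step_arm", "kwargs": {
  "increments": [
    {"offset":[-0.05,-0.8,0],"delta_rot":[0,0,0],"hand":-1},
    {"offset":[-0.05,-0.6,0],"delta_rot":[0,0,0],"hand":-1},
    {"offset":[0,-0.1,0],"delta_rot":[0,0,0],"hand":-1},
    {"offset":[0,0,-0.6],"delta_rot":[0,0,0],"hand":-1},
    {"offset":[0,0,-0.9],"delta_rot":[0,0,0],"hand":-1},
    {"offset":[0,0,-0.9],"delta_rot":[0,0,0],"hand":-1},
    {"offset":[0,0,-0.9],"delta_rot":[0,0,0],"hand":-1},
    {"offset":[0,0,-0.9],"delta_rot":[0,0,0],"hand":-1},
    {"offset":[0,0,-0.6],"delta_rot":[0,0,0],"hand":-1},
    {"offset":[0,0,-0.2],"delta_rot":[0,0,0],"hand":-1}
  ]
}}

```text
t: 19.38
eef_pos: [0.5512, -0.1035, 0.2016]
tcp_rot: [-0.103, 0.687, 0.711, -0.108]
wrist_force: [-0.7, 0.6, -0.3]
width: 0.084
gripper_force: 30.0
```

```bash
python3 - <<'E'
from h import *
np.set_printoptions(precision=4,suppress=True)
s=manip.observe(); M=tool(s); T=s['eef_pos']; print(T,s['wrist_force'],'ang',np.degrees(np.arctan2(M[1,1],M[0,1])),'tilt',np.degrees(np.arccos(-M[2,2])))
B=T+.119*M[:,2]; print('foot',B,'in stand mm',SR.T@(B-SO)*1e3)
E
```

```text
[ 0.5512 -0.1035  0.2016] [-0.7271  0.5707 -0.3366] ang 2.0110156399907013 tilt 17.18326565002614
foot [ 0.5161 -0.1049  0.0879] in stand mm [-10.1568 -37.5554  87.9062]
```

Request:
{"fn": "step_arm", "kwargs": {
  "increments": [
    {"offset":[0.12,-0.16,-0.2],"delta_rot":[0,0,0],"hand":-1},
    {"offset":[0,0,-0.5],"delta_rot":[0,0,0],"hand":-1},
    {"offset":[0,0,-0.5],"delta_rot":[0,0,0],"hand":-1},
    {"offset":[0,0,-0.5],"delta_rot":[0,0,0],"hand":-1},
    {"offset":[0,0,-0.4],"delta_rot":[0,0,0],"hand":-1},
    {"offset":[0,0,-0.3],"delta_rot":[0,0,0],"hand":-1},
    {"offset":[0,0,-0.2],"delta_rot":[0,0,0],"hand":-1},
    {"offset":[0,0,-0.1],"delta_rot":[0,0,0],"hand":-1},
    {"offset":[0,0,0],"delta_rot":[0,0,0],"hand":-1}
  ]
}}

```text
t: 20.13
eef_pos: [0.5556, -0.1089, 0.1356]
tcp_rot: [-0.102, 0.687, 0.711, -0.108]
wrist_force: [-0.3, 0.4, -0.7]
width: 0.08
gripper_force: 30.0
```

Request:
{"fn": "step_arm", "kwargs": {
  "increments": [
    {"offset":[0,0,-0.2],"delta_rot":[0,0,0],"hand":-1},
    {"offset":[0,0,-0.15],"delta_rot":[0,0,0],"hand":-1},
    {"offset":[0,0,-0.08],"delta_rot":[0,0,0],"hand":-1},
    {"offset":[0,0,0],"delta_rot":[0,0,0],"hand":-1}
  ]
}}

```text
t: 20.47
eef_pos: [0.5553, -0.1088, 0.1244]
tcp_rot: [-0.103, 0.687, 0.711, -0.108]
wrist_force: [-0.3, -0.5, -0.2]
width: 0.082
gripper_force: 30.0
```

Request:
{"fn": "step_arm", "kwargs": {
  "increments": [
    {"offset":[0,0,-0.05],"delta_rot":[0,0,0],"hand":-1},
    {"offset":[0,0,-0.03],"delta_rot":[0,0,0],"hand":-1},
    {"offset":[0,0,0],"delta_rot":[0,0,0],"hand":-1}
  ]
}}

```text
t: 20.72
eef_pos: [0.5556, -0.1089, 0.1229]
tcp_rot: [-0.102, 0.687, 0.711, -0.108]
wrist_force: [0.9, -0.1, -1.1]
width: 0.086
gripper_force: 30.0
```

Request:
{"fn": "step_arm", "kwargs": {
  "increments": [
    {"offset":[-0.06,0,0],"delta_rot":[0,0,0],"hand":-1},
    {"offset":[-0.06,0,0],"delta_rot":[0,0,0],"hand":-1},
    {"offset":[0,0,0],"delta_rot":[0,0,0],"hand":-1}
  ]
}}

```text
t: 20.97
eef_pos: [0.5524, -0.1089, 0.123]
tcp_rot: [-0.102, 0.687, 0.711, -0.108]
wrist_force: [0.8, 0.1, -1.5]
width: 0.086
gripper_force: 30.0
```

Request:
{"fn": "step_arm", "kwargs": {
  "increments": [
    {"offset":[-0.06,0,0],"delta_rot":[0,0,0],"hand":-1},
    {"offset":[0,0,0],"delta_rot":[0,0,0],"hand":-1}
  ]
}}

```text
t: 21.13
eef_pos: [0.5516, -0.109, 0.1231]
tcp_rot: [-0.102, 0.687, 0.711, -0.107]
wrist_force: [1.6, 0.3, -1.9]
width: 0.081
gripper_force: 30.0
```

Request:
{"fn": "step_arm", "kwargs": {
  "increments": [
    {"offset":[-0.06,0,0],"delta_rot":[0,0,0],"hand":-1},
    {"offset":[0,0,0],"delta_rot":[0,0,0],"hand":-1}
  ]
}}

```text
t: 21.3
eef_pos: [0.5505, -0.109, 0.1233]
tcp_rot: [-0.101, 0.687, 0.711, -0.107]
wrist_force: [4.4, -0.6, 0.3]
width: 0.085
gripper_force: 30.1
```

Request:
{"fn": "step_arm", "kwargs": {
  "increments": [
    {"offset":[-0.04,0,0],"delta_rot":[0,0,0],"hand":-1},
    {"offset":[0,0,0],"delta_rot":[0,0,0],"hand":-1}
  ]
}}

```text
t: 21.47
eef_pos: [0.5497, -0.1091, 0.1235]
tcp_rot: [-0.101, 0.687, 0.711, -0.107]
wrist_force: [4.9, -0.2, 2.0]
width: 0.084
gripper_force: 30.2
```

Request:
{"fn": "step_arm", "kwargs": {
  "increments": [
    {"offset":[0.06,0,-0.02],"delta_rot":[0,0.0035,0],"hand":-1},
    {"offset":[0.06,0,-0.02],"delta_rot":[0,0.0035,0],"hand":-1},
    {"offset":[0.06,0,-0.02],"delta_rot":[0,0.0035,0],"hand":-1},
    {"offset":[0.05,0,-0.02],"delta_rot":[0,0.0035,0],"hand":-1},
    {"offset":[0,0,0],"delta_rot":[0,0,0],"hand":-1}
  ]
}}

```text
t: 21.88
eef_pos: [0.5557, -0.1091, 0.1216]
tcp_rot: [-0.117, 0.685, 0.709, -0.122]
wrist_force: [5.0, 0.6, 6.4]
width: 0.081
gripper_force: 30.1
```

Both foot contacts are felt: x +5 N from the lip and z +6 N from the base. Release gently.

Request:
{"fn": "step_arm", "kwargs": {
  "increments": [
    {"offset":[0.04,0,0.02],"delta_rot":[0,0,0],"hand":-1},
    {"offset":[0.02,0,0],"delta_rot":[0,0,0],"hand":-1},
    {"offset":[0,0,0],"delta_rot":[0,0,0],"hand":-0.8},
    {"offset":[0,0,0],"delta_rot":[0,0,0],"hand":-0.77},
    {"offset":[0,0,0],"delta_rot":[0,0,0],"hand":-0.74},
    {"offset":[0,0,0],"delta_rot":[0,0,0],"hand":-0.7},
    {"offset":[0,0,0],"delta_rot":[0,0,0],"hand":-0.65},
    {"offset":[0,0,0],"delta_rot":[0,0,0],"hand":-0.6},
    {"offset":[0,0,0],"delta_rot":[0,0,0],"hand":-0.55},
    {"offset":[0,0,0],"delta_rot":[0,0,0],"hand":-0.55}
  ]
}}

```text
t: 22.72
eef_pos: [0.5557, -0.1089, 0.1214]
tcp_rot: [-0.118, 0.685, 0.709, -0.123]
wrist_force: [0.1, 0.3, 0.3]
width: 0.222
gripper_force: 0.0
```

Request:
{"fn": "step_arm", "kwargs": {
  "increments": [
    {"offset":[0.11,0,0.3],"delta_rot":[0,0,0],"hand":-0.55},
    {"offset":[0.17,0,0.47],"delta_rot":[0,0,0],"hand":-0.55},
    {"offset":[0.2,0,0.57],"delta_rot":[0,0,0],"hand":-0.55},
    {"offset":[0.2,0,0.57],"delta_rot":[0,0,0],"hand":-0.55},
    {"offset":[0.2,0,0.8],"delta_rot":[0,0,0],"hand":-0.55},
    {"offset":[0,0,0.95],"delta_rot":[0,0,0],"hand":-0.55},
    {"offset":[0,0,0.95],"delta_rot":[0,0,0],"hand":-0.55},
    {"offset":[0,0,0.95],"delta_rot":[0.001,-0.027,0],"hand":-0.55},
    {"offset":[0,0,0.95],"delta_rot":[0.001,-0.027,0],"hand":-0.55},
    {"offset":[-0.5,0,0.5],"delta_rot":[0.001,-0.027,0],"hand":-0.55}
  ]
}}

```text
t: 23.55
eef_pos: [0.568, -0.1094, 0.2997]
tcp_rot: [-0.027, 0.694, 0.719, -0.029]
wrist_force: [-1.4, -0.3, 1.0]
width: 0.227
gripper_force: 0.0
```

Request:
{"fn": "step_arm", "kwargs": {
  "increments": [
    {"offset":[-0.5,-0.9,0],"delta_rot":[0,-0.027,0],"hand":-0.55},
    {"offset":[-0.5,-0.9,0],"delta_rot":[0,0,0],"hand":-0.55},
    {"offset":[-0.5,-0.9,0],"delta_rot":[0,0,0],"hand":-0.55},
    {"offset":[-0.5,-0.9,0],"delta_rot":[0,0,0],"hand":-0.55},
    {"offset":[-0.5,-0.9,0],"delta_rot":[0,0,0],"hand":-0.55},
    {"offset":[-0.5,-0.9,0],"delta_rot":[0,0,0],"hand":-0.55},
    {"offset":[-0.5,-0.9,0],"delta_rot":[0,0,0],"hand":-0.55},
    {"offset":[0,0,0],"delta_rot":[0,0,0],"hand":-0.55}
  ]
}}

```text
t: 24.22
eef_pos: [0.4758, -0.2701, 0.2973]
tcp_rot: [0.001, 0.696, 0.718, -0.003]
wrist_force: [0.2, -0.0, 0.3]
width: 0.229
gripper_force: 0.0
```

```bash
python3 - <<'E'
from h import *
np.set_printoptions(precision=4,suppress=True)
out=[]
for cam,(x0,y0,sc,W,H) in(('scene',(180,110,3,130,180)),('top',(180,130,2.7,150,120))):
    im=imaging.grab_frame(cam)['image'][y0:y0+H,x0:x0+W]; im=cv2.resize(im,None,fx=sc,fy=sc,interpolation=cv2.INTER_CUBIC)
    out.append(cv2.copyMakeBorder(im,0,max(0,540-im.shape[0]),0,0,cv2.BORDER_CONSTANT)[:540])
save('final.png',np.hstack(out)); print(np.hstack(out).shape)
for q in('long_palette_top','medium_palette_top','long_palette','medium_palette'):
  for cam in('scene','top'): print(q,cam,[(np.round(x['centre'],1).tolist(),round(float(x['p']),2)) for x in imaging.mark_of(q,cam)])
E
```

```text
(540, 795, 3)
long_palette_top scene [([165.6, 342.5], 0.8), ([166.3, 243.5], 0.74), ([225.5, 292.0], 0.48)]
long_palette_top top [([242.6, 341.9], 0.8), ([154.3, 280.5], 0.66), ([152.9, 273.6], 0.37)]
medium_palette_top scene [([262.4, 189.4], 0.68), ([163.6, 264.9], 0.66), ([206.5, 292.0], 0.55), ([220.6, 232.8], 0.48)]
medium_palette_top top [([232.5, 242.6], 0.61)]
long_palette scene [([223.5, 264.8], 0.7), ([219.7, 334.6], 0.68)]
long_palette top [([239.9, 324.0], 0.92), ([184.3, 276.9], 0.86)]
medium_palette scene [([259.5, 284.9], 0.75), ([210.9, 279.9], 0.59), ([163.5, 268.0], 0.46)]
medium_palette top [([185.5, 309.0], 0.57), ([233.5, 245.1], 0.5)]
```

View pics/final.png

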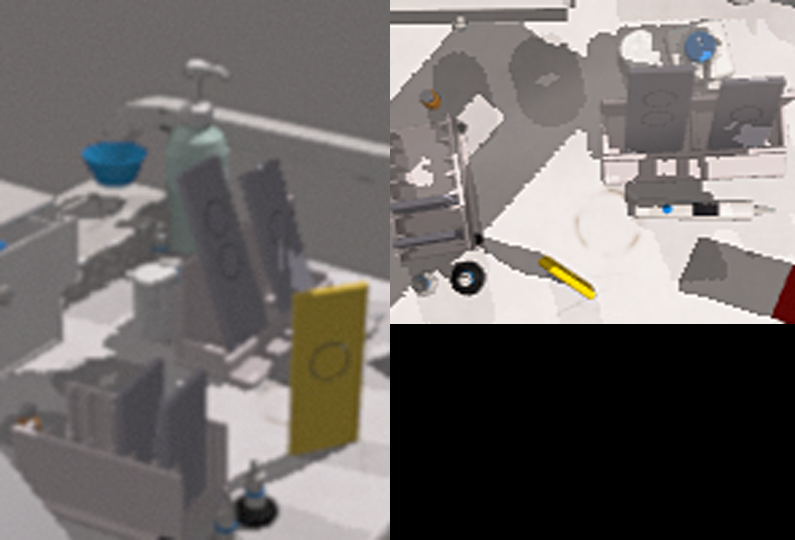

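```bash
python3 - <<'E'
from h import *
np.set_printoptions(precision=4,suppress=True)
f=imaging.grab_frame('top')
for q,h in(('long_palette',.17),('medium_palette',.14)):
  for d in imaging.cut_out(q,'top'):
    m=np.array(d['region']).astype(np.uint8); r=np.array(d['rect'])
    if d['p']<.3: continue
    cs=cv2.findContours(m,0,2)[0]; k=max(cs,key=cv2.contourArea)
    e=cv2.approxPolyDP(k,4,True).reshape(-1,2); print(q,round(float(d['p']),2),r,e.tolist())
    if r[0]<255 or r[3]>215: continue
    cols=np.arange(int(r[0])+4,int(r[2])-4); top=[np.nonzero(m[:,c_])[0].min() for c_ in cols]; bot=[np.nonzero(m[:,c_])[0].max() for c_ in cols]
    z=.009+h*.94
    for n,v,zz in(('top',top,z),('bot',bot,.012)):
      X=np.array([onz([a,b],zz,'t') for a,b in zip(v,cols)]); s=np.polyfit(X[:,1],X[:,0],1)[0]
      print(n,'yaw deg',-np.degrees(np.arctan(s)),'centre stand mm',SR.T@(X.mean(0)-SO)*1e3)
E
```

```text
long_palette 0.8 [319.2 228.1 345.5 254.3] [[330, 228], [323, 247], [336, 252], [345, 231]]
long_palette 0.58 [266.  152.4 296.1 186.7] [[291, 154], [268, 156], [268, 186], [288, 183]]
top yaw deg 2.8420153891719475 centre stand mm [ 50.4471  42.9096 168.8   ]
bot yaw deg 27.031427635630198 centre stand mm [-5.6482 33.449  12.    ]
medium_palette 0.61 [298.2 158.7 326.5 185.1] [[326, 159], [303, 159], [298, 184], [317, 184]]
top yaw deg 0.6695948555375941 centre stand mm [ 39.4999 -35.556  140.6   ]
bot yaw deg 11.59281807895729 centre stand mm [ -9.5142 -53.2479  12.    ]
medium_palette 0.44 [234.7 222.3 256.  242. ] [[235, 226], [255, 238]]
```

```bash
python3 -c "
from station import ticket; print(ticket.job_done())"
```

```text
the job is handed in; nothing more can be done
None
```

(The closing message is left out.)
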